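Fit the press handle and pin it with the R-clip

ROBOT

A 6-joint arm with a two-finger parallel gripper is mounted at the origin on the work surface. World frame = base frame: x ahead of the robot, y to its left, z up, the work surface at z = 0. Lengths are in m, angles in degrees, forces in N, time in s.
With the tool pointing down it reaches from about 0.35 to 0.875 m from the base axis. Payload 4.2 kg.
Tool frame: the origin (TCP) lies midway between the tips of the shut fingers; the grasp point (between the pads) lies 19 mm behind it; y points along the fingers, z is the direction in which the jaws open and shut, and the axes are right-handed (so a half turn about y gives the same grasp; the last joint's range is limited). The gripper opens to 87 mm and grips with 3 to 60 N. Pads are 19 mm wide; open, the fingers measure 117 mm over their backs; the gripper's body (75 mm by 190 mm) begins 51 mm behind the grasp point.
Start: joints at [-61.329, 22.042, 0.453, 0, -68.411, -14.817], TCP at [0.15, -0.607, 0.223] pointing down, gripper open.
Joint ranges: [-179.83, 179.83], [-69.29, 118.12], [-61.27, 80.66], [-181.25, 117.63], [-171.15, -9.14], [-177.46, 177.46]. Speed limits (degrees/s): [159.86, 159.86, 180, 180, 180, 180].

INTERFACE

Orientations are given as [roll, pitch, yaw] about the fixed x, y, z axes, in that order (R = Rz(yaw) Ry(pitch) Rx(roll)).
In Python, from workcell import env gives the robot as it stands. The module is installed in compiled form; this text tells all that it offers. Calls block until the motion is done:
- env.goto(position, orientation): joint-space move of the TCP to a pose.
- env.move_straight(position, rotation=None, rate=0.15, force_limit=None): straight line of the TCP; rotation=None keeps the orientation; rate is the mean speed in m/s. With force_limit (N) it stops when the force on the tool has changed by that much, and returns True; else False.
- env.set_joints(angles): joint-space move.
- env.gripper_to(opening, grasp_force=None): opening from 0.0 (shut) to 1.0 (fully open); grasp_force is the grip in N (None keeps the last); returns when the fingers have stopped.
- env.dwell(seconds).
- env.inverse_kinematics(position, orientation): joint angles nearest the present ones, or None.
- env.read_state(): the state.
- env.grab_frame(name): name is "scene" or "top"; returns a dict with "image" (384x512x3 uint8, blue, green, red), "fx", "fy", "cx", "cy" (pixels), "position" and "orientation" of the camera in the world. Camera axes: x right, y up, looking along -z (the intrinsics and any distortion apply to the point x, -y, -z); pixel columns grow to the right and rows downward; lengths in m; the calibration is good to about 2 mm. A picture is of the moment at which its call begins. There is no depth.
A pose or a line that the arm cannot do raises env.Unreachable and nothing moves.
- env.close_job(): hands the job in, once; it reports no verdict.
Trained networks look in a picture, given as the dict that the camera call returned (one of the last four; its "shot" number tells which), for a name from the list of things; names that differ only in an ending like _2 or _b are one class to them, and where a whole thing is asked for, a point or a joint stands for the part that bears it (a point fixed in the world has none). Each returns a list of dicts, best first, with "score" (0 to 1); they miss things now and then, are a little off and sometimes report something else, mostly with a low value. They report only what shows in the picture. A call takes as long as a camera call. They do not tell look-alikes from the thing itself.
- env.search_frame(picture, thing): "xyz" ([x, y, z] in m, in world coordinates, good to about 4 mm: the middle of the surface that is visible of it).
- env.trace(picture, thing): "mask" (384x512 bool, what is visible of it).
The state is a dict: "clock": time; "joint_positions": joint angles; "qvel": joint speeds; "joint_torque": joint torques, N m; "position": TCP position; "tool_rot": TCP orientation; "force": force on the tool from outside, world axes, zero at the start; "wrist_torque": the same for the moment, N m; "opening": opening from 0.0 (shut) to 1.0 (fully open).
Only numpy, scipy, OpenCV 4.12 (cv2) and the standard library are available. Lean on these libraries where they do the work, as an engineer would, in place of code of your own. Each camera call takes 0.05 s, during which the arm holds its last target.

TASK

Put the T-bar handle back on the little bench press: set its square-bored hub over the end of the screw, turn it until it finds the square and drops all the way down onto the shoulder. Then pin it on with the R-clip: straight leg through the cross-hole above the hub, clip lying roughly level, pushed home until the bent leg has ridden over the round end and snapped around it. Let go of everything, and leave the ink bottle, the inkstone and the brass paperweight where they are.

Things in the scene. Friction and masses are not known exactly. Their poses are not given: they have to be found in the camera images.
- press: Fixed green bench screw press, clamped on a stack of boards. Origin under the middle of its base (190 x 270 mm). x runs across the beam to the far side, y along the beam, z up. Two columns at y = +-108 mm, their nuts up to 183 mm high; crossbeam 52 x 262 mm, top at 165 mm, boss 56 mm across up to 175 mm. The vertical screw comes up through the beam on the z axis.
- press_shoulder (a point): On the screw axis, 195 mm above the table (frame axes): top of the bare thread (28 mm across), the shoulder the hub sits on. Above it a square, 22 mm across flats, 18 mm tall, then the round nose. The screw is tight and does not turn. Its angle is NOT in the readings: the square's faces stand up to 0.5 rad either way from the press axes, so feel for it or look.
- press_hole (a point): Centre of the cross-hole in the round nose, on the screw axis 43 mm above the shoulder; axes of the press FRAME. Nose: 20 mm across, its top 15 mm above this point, the last 5 mm tapering to 12. The level hole, 8 mm wide and high, slightly countersunk, goes right through, square to two faces of the square: within 0.5 rad of the press x axis, turned with the square (angle not read).
- handle_hub (a point): Loose steel T-bar handle, about 0.5 kg, lying right way up. Centre of its hub: a block 44 x 44 mm, 30 mm tall, with a square bore 23.5 mm across right through, parallel to the hub's faces. x along the bar, z up; the y faces are free to grip. Any quarter turn fits the square, with 0.07 rad play. Fully down, this point is 28 mm below the cross-hole; resting on top of the square, 10 mm below.
- handle_ball (a point): Centre of the 23 mm black ball at the +x end of the bar, 90 mm from the hub's centre; another ball at the other end. The bar is 14 mm in diameter, at the hub's mid height; 203 mm over all. Same axes as the hub.
- clip_coil (a point): Loose steel R-clip of 6 mm wire, 85 g, lying flat. Centre of its double coil, 28 mm across and 12 mm thick: the place to hold it, across y. x: along the straight leg to its tip, y: to the bent leg's side, z: out of the flat, up as it lies. The straight leg's axis is at y = -11, z = -3 mm, its outer side flush with the coil's; the legs lie in the lower 6 mm.
- clip_seat (a point): Point on the straight leg's axis that lies in the middle of the nose when the clip is home: x = 58, y = -11, z = -3 mm from the coil's centre; same axes. Beside it the bent leg bulges to fit round the nose; it narrows at x = 66 and flares to its tip at x = 91, y = 14 mm. It springs open about the coil; riding over the nose takes a push of some 8 to 20 N.
- clip_tip (a point): Tip of the straight leg: x = 100, y = -11, z = -3 mm from the coil's centre; same axes. The last 8 mm are thinned to 4 mm and rounded.
- ink_bottle: Bystander: black ink bottle with yellow cap, 56 mm in diameter, 150 mm tall; origin under its centre.
- inkstone: Bystander: black inkstone tray, 150 x 85 x 22 mm; origin under its centre, x along its length.
- paperweight: Bystander: brass bar, 180 x 22 x 16 mm; origin under its centre, x along its length.
Mind the look-alikes: they are no part of the job. Leave any red look-alike of the part that bears clip_coil alone.

How it is judged (in metres and radians):
On the way, in this order (a step that is already met when the one before it is completed fails the run):
1. the handle has dropped over the square and sits on the shoulder (z of handle_hub in the frame of press_hole below -0.0245 m and horizontal distance between handle_hub and press_hole below 0.005 m), for 0.2 s.
2. the clip is home, its straight leg through the cross-hole and its bent leg around the nose (distance between clip_seat and press_hole below 0.006 m and angle between the z axis of clip_coil and the z axis of press_hole, either way round below 0.5 rad), for 0.2 s.
At the end, for the whole second after the job is handed in: Handle on the square: hub within 5 mm of the screw axis, at least 24.5 mm below the cross-hole (28 when home), tilt under 0.12 rad. Clip through the hole and snapped round: seat point within 6 mm of the hole's centre, flat level within 0.5 rad, either face up, from either side. All released (all of step 1 and all of step 2 and angle between handle_hub's own z axis and vertical below 0.12 rad); the robot touches nothing.
It fails at once if the ink bottle, inkstone or paperweight is shifted by more than 30 mm, or the bottle is tipped over (distance of any of ink_bottle, inkstone, paperweight from where it was at the start of the episode above 0.03 m or angle between ink_bottle's own z axis and vertical above 0.6 rad).
It also fails if it takes over 72 s, if anything falls off the work surface, if the arm or the gripper's body presses on something with over 40 N, if the wrist force passes 120 N, or if a joint passes its speed limit or range.

## Working session

There is one attempt and no reset: what is moved stays moved. The work goes in short steps, each a Python script; the robot and the scene stay as the last script left them, time stands still between calls to the robot, and variables do not carry over. Pictures are saved under pics/ and viewed, and the job is handed in when it is done.

```bash
mkdir -p pics
cat > h.py <<'E'
import numpy as np, cv2
from workcell import env
from scipy.spatial.transform import Rotation as R
def save(f,n,crop=None,k=1):
    im=f["image"]
    if crop: im=im[crop[1]:crop[3],crop[0]:crop[2]]
    if k!=1: im=cv2.resize(im,None,fx=k,fy=k,interpolation=cv2.INTER_CUBIC)
    cv2.imwrite("pics/"+n,im)
def rot(o): return R.from_euler('xyz',o,degrees=True).as_matrix()
def proj(f,p):
    Rm=rot(f["orientation"]); c=Rm.T@(np.array(p)-np.array(f["position"]))
    return np.array([f["cx"]+f["fx"]*c[0]/-c[2], f["cy"]+f["fy"]*-c[1]/-c[2]])
def back(f,uv,z):
    Rm=rot(f["orientation"]); d=Rm@np.array([(uv[0]-f["cx"])/f["fx"],-(uv[1]-f["cy"])/f["fy"],-1.])
    o=np.array(f["position"]); return o+d*(z-o[2])/d[2]
E
python3 - <<'E'
from h import *
s=env.read_state();print(s)
for n in("scene","top"):
    f=env.grab_frame(n);save(f,n+"0.png");print({k:v for k,v in f.items() if k!="image"})
    for t in("press","handle_hub","handle_ball","clip_coil","clip_tip","press_hole","press_shoulder","ink_bottle","inkstone","paperweight"):
        print(t,[(np.round(d["xyz"],3).tolist(),round(d["score"],2),proj(f,d["xyz"]).round().tolist()) for d in env.search_frame(f,t)][:4])
E
```

```text
{'clock': 0.0, 'joint_positions': array([-6.13318510e+01,  2.20908274e+01,  3.79240023e-01, -2.84452788e-02,
       -6.84108612e+01, -1.48155145e+01]), 'qvel': array([ 0.0272897 ,  0.0408005 , -0.0658764 , -0.07930043,  0.06946334,
       -0.09725853]), 'joint_torque': array([ 1.31089550e-03, -3.90664816e+01,  1.87408018e+01,  4.22006607e+00,
        1.09297005e-02, -1.90651381e-04]), 'position': array([ 0.14950012, -0.60623335,  0.22145663]), 'tool_rot': array([-8.98748623e+01,  5.76292463e-03,  1.38421462e+01]), 'force': array([0.41096489, 0.75308413, 0.13089843]), 'wrist_torque': array([-0.00555314, -0.04333958,  0.02532066]), 'opening': 1.00032094426738}
{'fx': 467.43922314404233, 'fy': 467.43922314404233, 'cx': 253.0732794316618, 'cy': 198.74070353762653, 'position': array([1.46055452, 0.25367891, 0.82166871]), 'orientation': array([ 54.37971388,  -0.43406798, 104.32698628]), 'shot': 1}
press [([0.628, 0.157, 0.071], 0.96, [298.0, 252.0])]
handle_hub [([0.504, -0.353, 0.023], 0.85, [129.0, 206.0])]
handle_ball [([0.506, -0.354, 0.026], 0.6, [127.0, 205.0])]
clip_coil [([0.693, -
[... 1272 characters left out ...]
])]
clip_coil [([0.506, -0.176, 0.007], 0.68, [312.0, 205.0]), ([0.397, -0.057, 0.009], 0.6, [276.0, 241.0]), ([0.374, -0.225, 0.003], 0.58, [330.0, 248.0]), ([0.687, -0.323, 0.01], 0.51, [355.0, 150.0])]
clip_tip [([0.398, -0.063, 0.004], 0.57, [278.0, 241.0]), ([0.374, -0.221, 0.008], 0.5, [329.0, 248.0]), ([0.504, -0.181, 0.007], 0.48, [314.0, 206.0])]
press_hole [([0.58, 0.142, 0.068], 0.76, [210.0, 179.0])]
press_shoulder [([0.576, 0.137, 0.07], 0.63, [211.0, 180.0])]
ink_bottle [([0.682, -0.178, 0.099], 0.69, [316.0, 143.0])]
inkstone [([0.546, 0.426, 0.016], 0.9, [121.0, 195.0])]
paperweight [([0.379, 0.072, 0.019], 0.8, [233.0, 247.0]), ([0.493, -0.357, 0.021], 0.24, [371.0, 208.0])]
```

View pics/scene0.png

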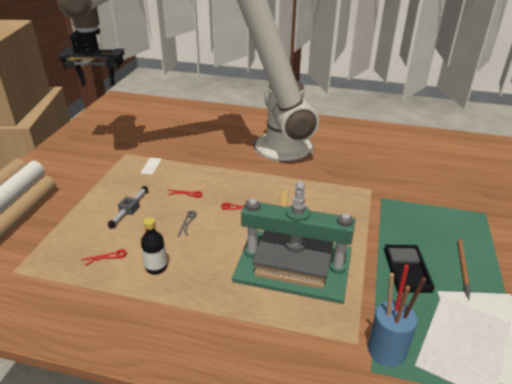

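View pics/top0.png

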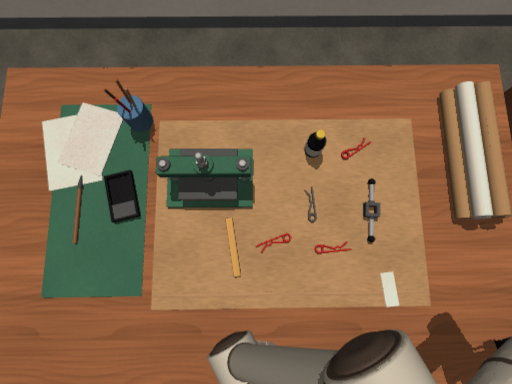

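Run:
```python
from h import *
f=env.grab_frame("top");save(f,"topclips.png",(250,130,400,270),5);save(f,"toppress.png",(150,120,270,240),5)
f=env.grab_frame("scene");save(f,"scclips.png",(80,160,260,280),4);save(f,"scpress.png",(220,120,380,300),3.3)
```

```text
(no output)
```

View pics/topclips.png

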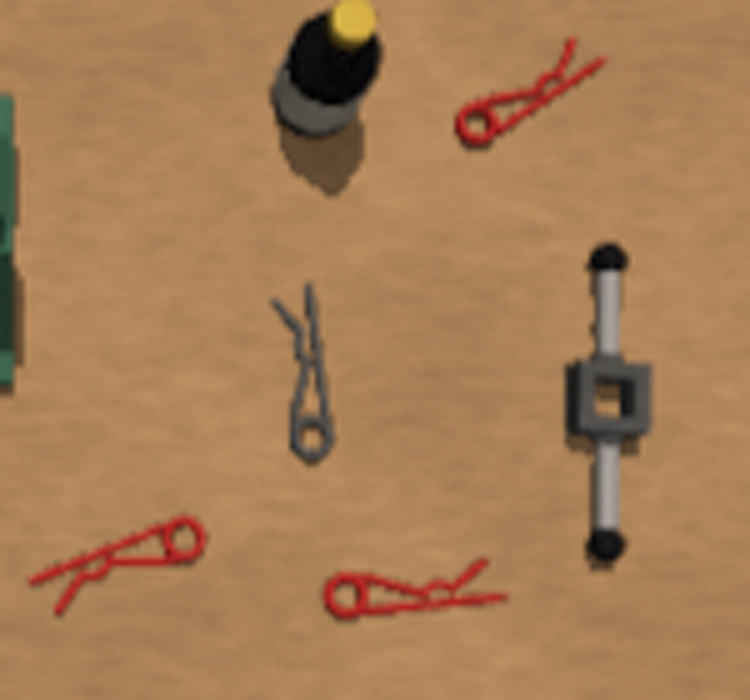

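View pics/toppress.png

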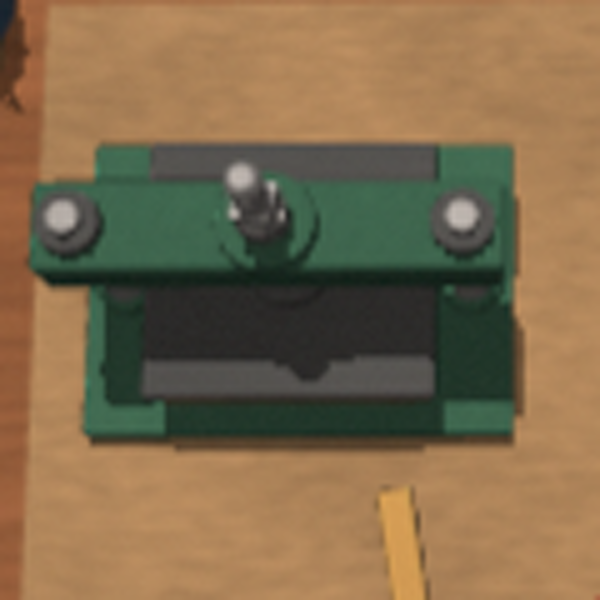

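View pics/scclips.png

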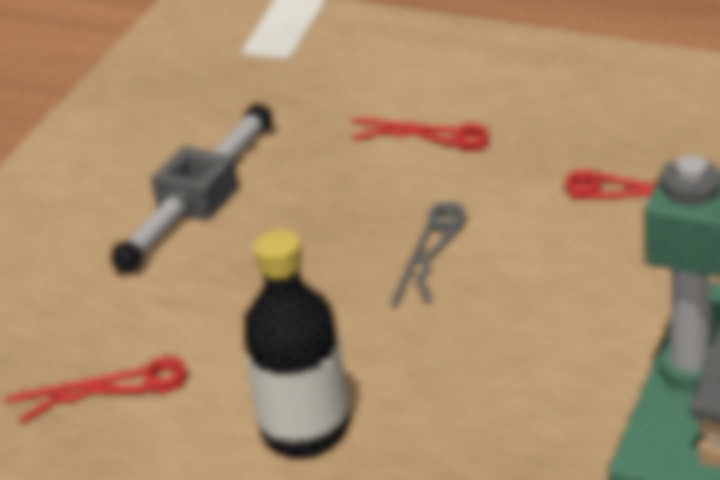

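View pics/scpress.png

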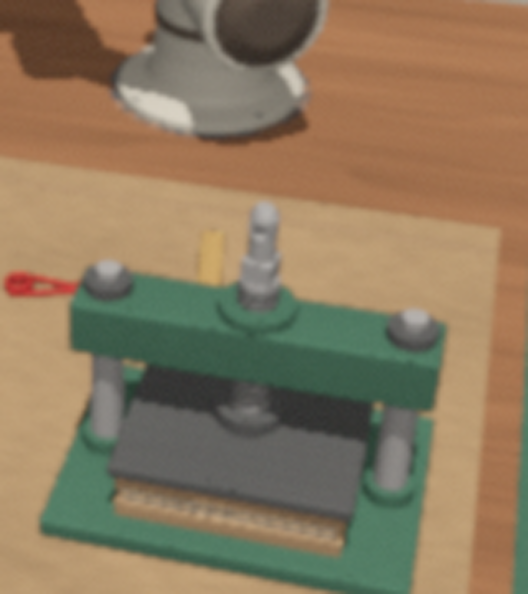

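The grey clip at top px (312,205), with its coil at (312,218), is the target. The red look-alikes are at (355,150), (330,248) and (276,241), and I'll leave those alone. The handle hub is at (372,210) with its bar along world x. The press nose is at (198,156). Next I'll measure these more closely.

Run:
```python
from h import *
f=env.grab_frame("top");save(f,"t_nose.png",(180,140,230,180),14)
f2=env.grab_frame("scene");save(f2,"s_nose.png",(275,170,325,220),12)
from scipy.optimize import least_squares
def tri(uv1,uv2,x0=(0.6,0.14,0.25)):
    r=least_squares(lambda p:np.r_[proj(f,p)-uv1,proj(f2,p)-uv2],x0);return r.x.round(4),r.fun.round(2)
print("nose",tri((198,155.6),(300,183.6)))
# nuts
print(tri((162.6,163),(253.0,205)), tri((242.2,163.2),(345.5,219)))
for n,uv in dict(nutL=(162.6,163),nutR=(242.2,163.2)).items(): print(n,back(f,uv,.183))
print("hub",back(f,(371.6,210),.03),back(f,(371.6,181.7),.015),back(f,(371.1,238.8),.015))
print("clip",back(f,(312.4,218),.008),back(f,(311.8,187.4),.003),back(f,(304.6,190),.003))
print("clip2",back(f2,(191.5,214),.01),back(f2,(178.5,236),.003),back(f2,(187.5,234.5),.003))
print("hub2",back(f2,(128.5,203.5),.03),back(f2,(111.7,224.5),.015),back(f2,(145,189.5),.015))
```

```text
nose (array([0.6   , 0.1465, 0.2474]), array([ 0.44, -0.08,  0.4 , -0.02]))
(array([0.6173, 0.1318, 0.201 ]), array([44.3 , -8.67, 38.29, -1.05])) (array([0.588 , 0.1677, 0.1367]), array([-45.06,   8.02, -38.48,   2.12]))
nutL [0.59989353 0.2533446  0.183     ]
nutR [0.59689369 0.03868911 0.183     ]
hub [ 0.48599691 -0.35408239  0.03      ] [ 0.57868972 -0.36626433  0.015     ] [ 0.39878692 -0.35067557  0.015     ]
clip [ 0.46610206 -0.17381857  0.008     ] [ 0.56493503 -0.17708548  0.003     ] [ 0.55673035 -0.15368078  0.003     ]
clip2 [ 0.47880033 -0.17163913  0.01      ] [ 0.57121342 -0.17495854  0.003     ] [ 0.5590884  -0.15374408  0.003     ]
hub2 [ 0.50280194 -0.35214844  0.03      ] [ 0.5854896  -0.36353047  0.015     ] [ 0.40603424 -0.34819276  0.015     ]
```

View pics/t_nose.png

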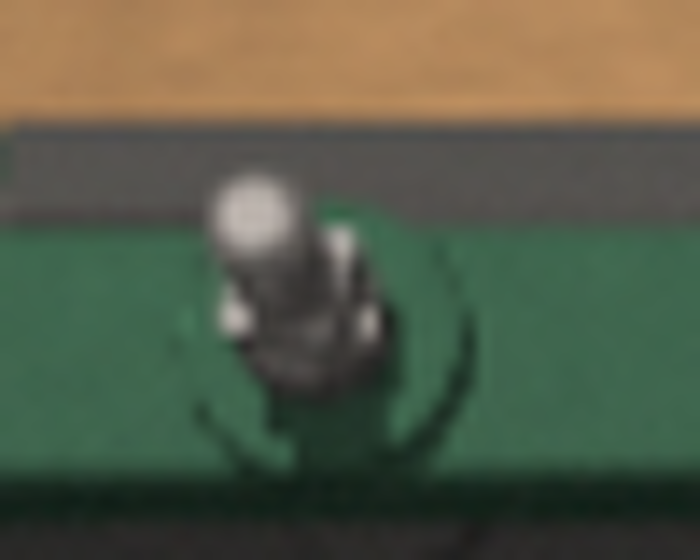

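View pics/s_nose.png

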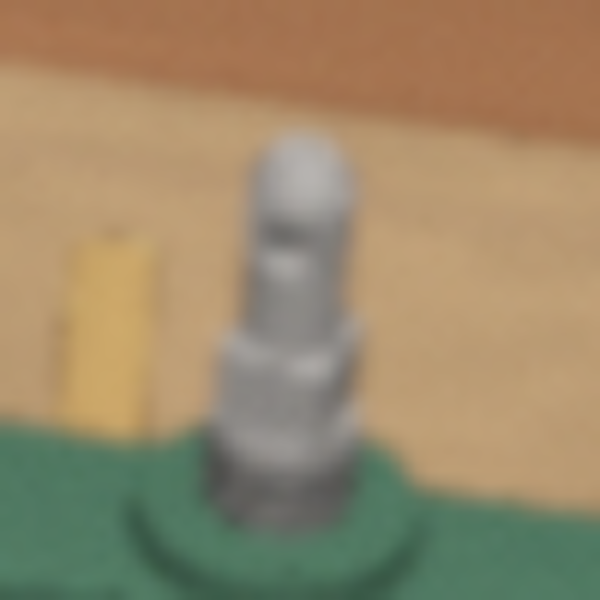

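Run:
```python
from h import *
J=env.inverse_kinematics
for nm,p,yaws in(("hub",(.492,-.357,.06),(-5,175)),("nose",(.6,.146,.32),(81,-99)),("nose_sweepA",(.6,.146,.32),(116,-64)),("sweepB",(.6,.146,.32),(46,-134)),("clip",(.472,-.173,.05),(4,-176)),("clipin",(.49,.16,.26),(-9,171))):
    for y in yaws:
        q=J(p,[-90,0,y]);print(nm,y,None if q is None else np.round(q,1))
```

```text
hub -5 [-20.7  29.4 -13.4  -0.  -47.2 -74.3]
hub 175 [-20.7  29.4 -13.4   0.  -47.2 105.7]
nose 81 [ 28.7  18.6   9.1   0.  -80.5 -37.7]
nose -99 [ 28.7  18.6   9.1   0.  -80.5 142.3]
nose_sweepA 116 [ 28.7  18.6   9.1   0.  -80.5  -2.7]
nose_sweepA -64 [ 28.7  18.6   9.1   0.  -80.5 177.3]
sweepB 46 [ 28.7  18.6   9.1  -0.  -80.5 -72.7]
sweepB -134 [ 28.7  18.6   9.1   0.  -80.5 107.3]
clip 4 [ -1.6  22.  -29.1  -0.  -39.  -84.4]
clip -176 [ -1.6  22.  -29.1   0.  -39.   95.6]
clipin -9 [  36.1    9.8  -11.1   -0.   -69.1 -135.1]
clipin 171 [ 36.1   9.8 -11.1   0.  -69.1  44.9]
```

Run:
```python
from h import *
env.goto([.492,-.357,.07],[-90,0,-5])
print(env.move_straight([.492,-.357,.004],rate=0.15,force_limit=15), env.read_state()["position"].round(4))
f=env.grab_frame("scene");save(f,"g1s.png",(60,120,220,260),4.5)
env.gripper_to(0.3,40)
s=env.read_state();print(s["opening"]*87,s["position"].round(4),s["force"].round(1),s["clock"])
env.move_straight([.492,-.357,.10],rate=0.2)
s=env.read_state();print(s["opening"]*87,s["position"].round(4),s["force"].round(1),s["clock"])
env.goto([.6,.146,.32],[-90,0,81])
s=env.read_state();print(s["opening"]*87,s["position"].round(4),s["tool_rot"],s["force"].round(1),s["clock"])
f=env.grab_frame("scene");save(f,"g2s.png",(240,120,360,230),6)
f=env.grab_frame("top");save(f,"g2t.png",(140,90,270,210),6)
```

```text
False [ 0.4923 -0.3577  0.0045]
43.63463500377746 [ 0.492  -0.3571  0.004 ] [-0.1 -1.5  0.5] 4.3833
43.49892996184318 [ 0.4906 -0.356   0.0983] [-0.3  0.3 -5.3] 5.0167
43.75658895860301 [0.6    0.145  0.3193] [-8.99358858e+01  5.07605561e-02  8.09106650e+01] [-0.3  0.1 -4. ] 7.0333
```

View pics/g2s.png

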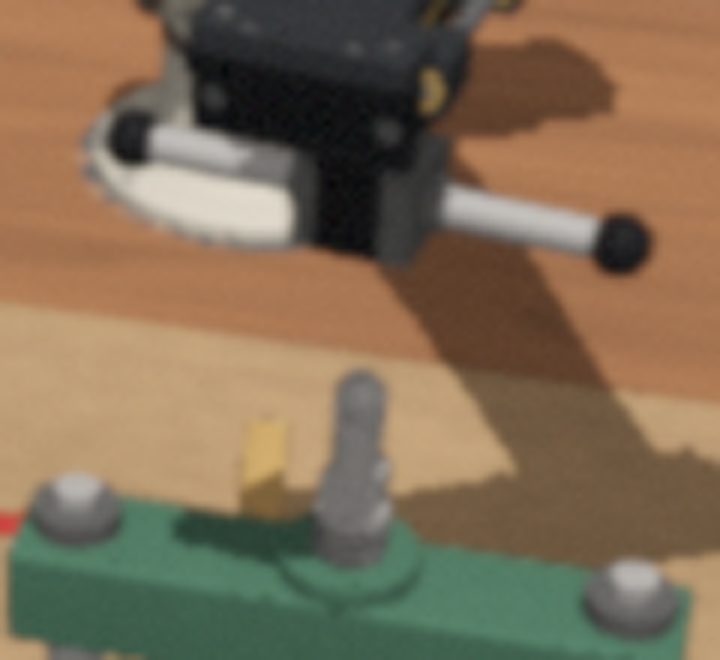

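View pics/g2t.png

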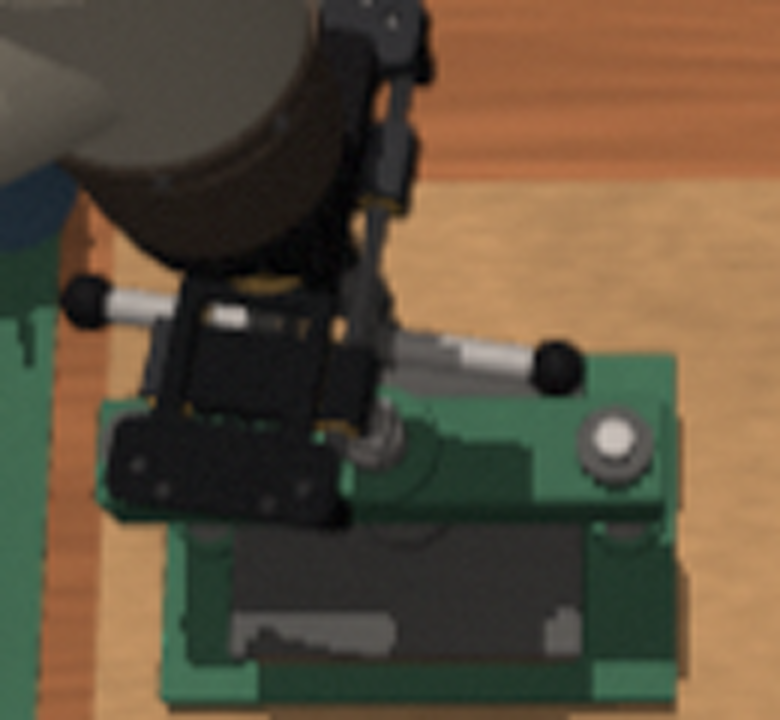

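View pics/g1s.png

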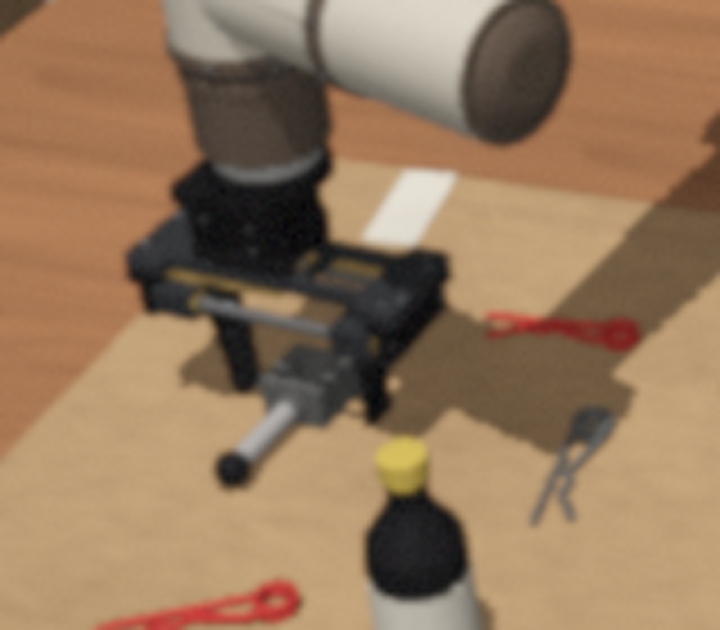

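```bash
cat >> h.py <<'E'
from scipy.optimize import least_squares
def tri(f,f2,uv1,uv2,x0=(0.6,0.14,0.25)):
    r=least_squares(lambda p:np.r_[proj(f,p)-uv1,proj(f2,p)-uv2],x0);return r.x.round(4),r.fun.round(2)
E
python3 - <<'E'
from h import *
f=env.grab_frame("top");f2=env.grab_frame("scene")
s=env.read_state();print(s["position"])
print("nose",tri(f,f2,(198,155.36),(300.1,182.4)))
a=tri(f,f2,(154.5,140.3),(262,143));b=tri(f,f2,(233,151.2),(343.5,160.3));print(a,b,(a[0]+b[0])/2, np.degrees(np.arctan2(*(a[0]-b[0])[1::-1])))
E
```

```text
[0.60010354 0.1451851  0.31964388]
nose (array([0.5997, 0.1462, 0.2503]), array([ 0.34, -0.06,  0.31, -0.01]))
(array([0.6166, 0.139 , 0.361 ]), array([39.19, -7.16, 37.12, -1.77])) (array([0.5801, 0.1523, 0.2909]), array([-40.12,   7.03, -37.62,   2.23])) [0.59835 0.14565 0.32595] -20.0209088780904
```

Run:
```python
from h import *
f=env.grab_frame("top");f2=env.grab_frame("scene")
a=tri(f,f2,(154.5,140.3),(343.5,160.3));b=tri(f,f2,(233,151.2),(262,143));print(a,b,(a[0]+b[0])/2, np.degrees(np.arctan2(*(a[0]-b[0])[1::-1])))
n=tri(f,f2,(162.6,163),(345.5,219));m=tri(f,f2,(242.2,163.2),(253.0,205));print(n,m,(n[0]+m[0])/2,np.degrees(np.arctan2(*(n[0]-m[0])[1::-1])))
```

```text
(array([0.6127, 0.2335, 0.3282]), array([ 0.4 , -0.05,  0.36, -0.05])) (array([0.5847, 0.0541, 0.3278]), array([ 0.1 , -0.02,  0.09,  0.  ])) [0.5987 0.1438 0.328 ] 81.12908370401668
(array([0.6031, 0.2555, 0.1722]), array([ 0.3 , -0.04,  0.25, -0.03])) (array([0.6009, 0.0391, 0.1688]), array([ 0.03, -0.01,  0.03,  0.  ])) [0.602  0.1473 0.1705] 89.41753062593683
```

```bash
cat >> h.py <<'E'
def st(t=""):
    s=env.read_state();print(t,"t%.1f"%s["clock"],"p",s["position"].round(4),"r",s["tool_rot"].round(1),"F",s["force"].round(1),"T",s["wrist_torque"].round(2),"op",round(s["opening"]*87,1));return s
E
python3 - <<'E'
from h import *
x,y=.6011,.1476
env.goto([x,y,.27],[-90,0,81]); st()
h=env.move_straight([x,y,.23],rate=0.05,force_limit=6); st(h)
if not h:
    h=env.move_straight([x,y,.205],rate=0.03,force_limit=8); st(h)
f=env.grab_frame("scene");save(f,"g3s.png",(240,120,360,230),6)
f=env.grab_frame("top");save(f,"g3t.png",(140,90,270,210),6)
E
```

```text
t7.7 p [0.6004 0.1469 0.2687] r [-89.8   0.2  81. ] F [ 0.  -0.5 -3.7] T [ 0.02  0.   -0.02] op 43.6
False t8.6 p [0.6014 0.1477 0.2304] r [-90.  -0.  81.] F [-0.3  1.  -4.4] T [0.06 0.08 0.02] op 43.6
False t9.6 p [0.6013 0.1476 0.2053] r [-90.  -0.  81.] F [ 0.8 -0.2 -4.2] T [ 0.05  0.09 -0.  ] op 43.5
```

View pics/g3s.png

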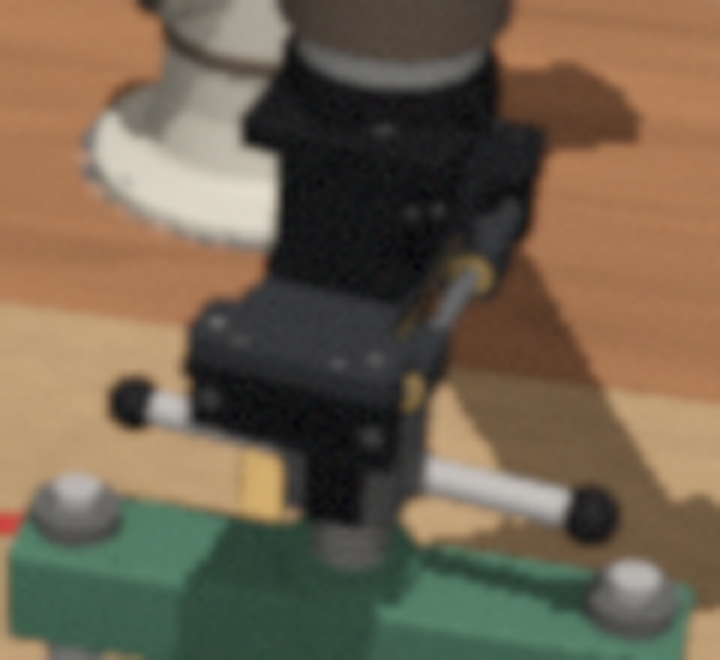

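View pics/g3t.png

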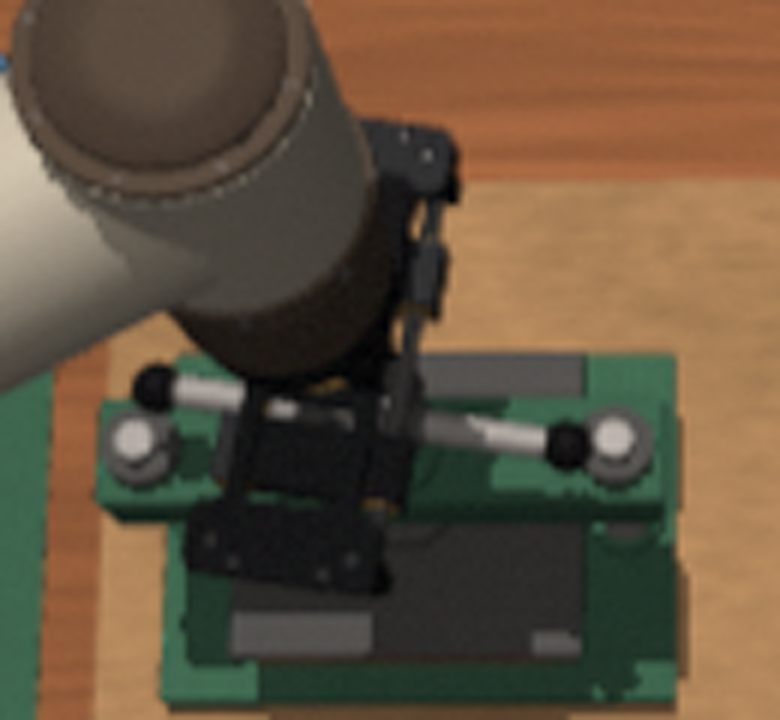

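Run:
```python
from h import *
x,y=.6011,.1476
h=env.move_straight([x,y,.195],rate=0.03,force_limit=8); s=st(h)
p=list(s["position"])
p=[x,y,p[2]+.001]
for yaw in(83,85,87,81,79,77,75,81):
    env.goto(p,[-90,0,yaw]); st(yaw)
```

```text
True t10.0 p [0.6016 0.1478 0.199 ] r [-90.1  -0.   81. ] F [-0.5  0.1  4. ] T [ 0.06  0.33 -0.06] op 43.8
83 t10.2 p [0.6011 0.1476 0.1995] r [-90.  -0.  83.] F [ 1.2  0.3 -4.7] T [ 0.12 -0.19 -0.  ] op 43.7
85 t10.5 p [0.6013 0.1477 0.1994] r [-90.   -0.   84.9] F [ 2.4  0.1 -5.1] T [ 0.13 -0.41 -0.32] op 43.5
87 t10.7 p [0.6012 0.1476 0.1994] r [-90.   -0.   86.8] F [ 2.5  0.8 -6.8] T [ 0.2  -0.68 -1.18] op 44.0
81 t11.0 p [0.6008 0.1474 0.1998] r [-90.    0.1  81.2] F [ 0.6  0.1 -5.6] T [-0.11 -0.03 -0.02] op 43.8
79 t11.2 p [0.6008 0.1476 0.1999] r [-90.    0.   79.1] F [-0.2  0.7 -3.9] T [ 0.03  0.1  -0.01] op 43.5
77 t11.5 p [0.601  0.1476 0.2   ] r [-90.    0.   77.1] F [-0.   0.4 -3.2] T [0.02 0.11 0.  ] op 44.0
75 t11.7 p [0.6014 0.1476 0.2001] r [-90.   -0.   75.1] F [ 0.9 -1.3 -3.8] T [-0.13 -0.34  0.09] op 43.2
81 t12.0 p [0.6008 0.1476 0.1999] r [-90.    0.   80.9] F [-0.2 -0.4 -4.7] T [ 0.03  0.09 -0.01] op 43.8
```

Run:
```python
from h import *
x,y=.6011,.1476
env.goto([x,y,.1995],[-90,0,80])
env.gripper_to(1.0); st("rel")
env.move_straight([x,y,.265],rate=0.2)
env.goto([x,y,.265],[-90,0,170])
env.move_straight([x,y,.231],rate=0.1,force_limit=8); st("down")
env.gripper_to(0.15,6); s=st("grip")
f=env.grab_frame("scene");save(f,"g4s.png",(240,120,360,230),6)
```

```text
rel t13.2 p [0.6011 0.1476 0.1995] r [-90.   0.  80.] F [ 0.2  0.3 -0.3] T [0.06 0.08 0.  ] op 86.8
down t15.6 p [0.6013 0.1475 0.231 ] r [-90.   0. 170.] F [-0.1 -0.7 -0.1] T [-0.04  0.17 -0.  ] op 87.4
grip t16.7 p [0.6009 0.147  0.2309] r [-89.9  -0.  170. ] F [-0.3 -2.3 -0.7] T [-0.81  0.16  0.02] op 19.4
```

View pics/g4s.png

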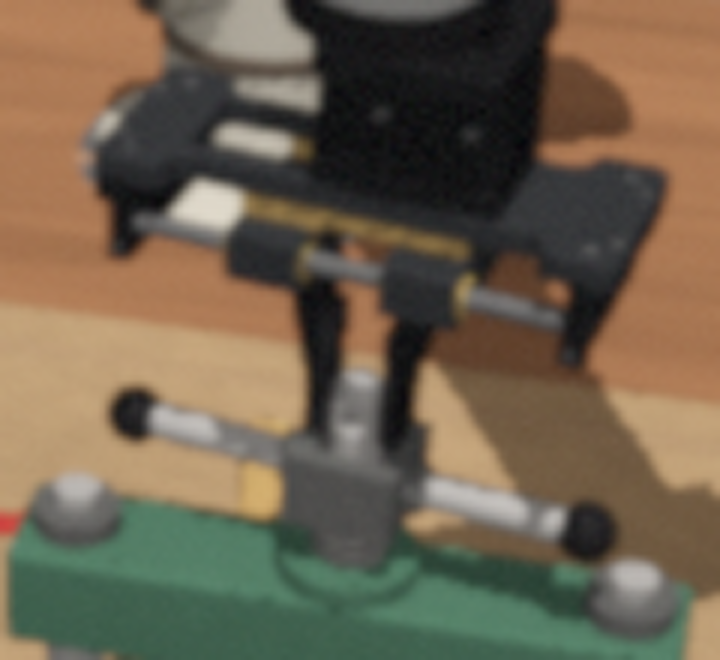

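Run:
```python
from h import *
for dy in(-.0008,-.0016):
    env.move_straight([.6011,.1476+dy,.231],rate=0.02); env.dwell(.1); st(dy)
env.gripper_to(0.6)
```

```text
-0.0008 t17.1 p [0.601 0.147 0.231] r [-90.  -0. 170.] F [-1.4 -0.6  1.5] T [-0.22  0.38  0.03] op 19.3
-0.0016 t17.4 p [0.601  0.1468 0.231 ] r [-90.1  -0.  170. ] F [-1.7  4.2 -0.3] T [1.14 0.76 0.02] op 19.1
```

Run:
```python
from h import *
env.move_straight([.6011,.1467,.27],rate=0.2)
env.goto([.50,-.05,.25],[-90,0,-176+0])
f=env.grab_frame("top");f2=env.grab_frame("scene")
save(f,"c_t.png",(292,175,332,230),12);save(f2,"c_s.png",(165,200,215,245),14)
print("nose bias", back(f,(198,155.36),.253)[:2]-[.601,.1467], back(f2,(300.1,182.4),.253)[:2]-[.601,.1467])
for ff in(f,f2):
    for d in env.trace(ff,"clip_coil"):
        m=d["mask"];v,u=np.nonzero(m);print(d["score"],u.mean(),v.mean(),len(u))
st()
```

```text
nose bias [-2.28052334e-03 -7.08158582e-05] [ 0.00300582 -0.00059796]
0.61 268.92063492063494 241.5079365079365 63
0.58 312.3690476190476 211.58333333333334 84
0.56 335.6376811594203 248.231884057971 69
0.67 188.30769230769232 192.75384615384615 130
0.63 230.59235668789808 206.05095541401275 157
0.63 109.72033898305085 254.88983050847457 236
0.52 189.15533980582524 217.3009708737864 103
 t19.7 p [ 0.5007 -0.049   0.2497] r [ -90.    -0.  -175.9] F [-1.  -0.3 -0.3] T [-0.1   0.14 -0.  ] op 52.2
```

View pics/c_t.png

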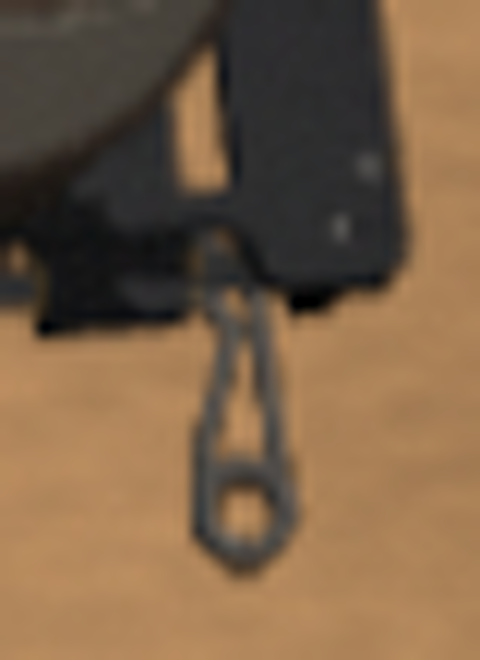

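View pics/c_s.png

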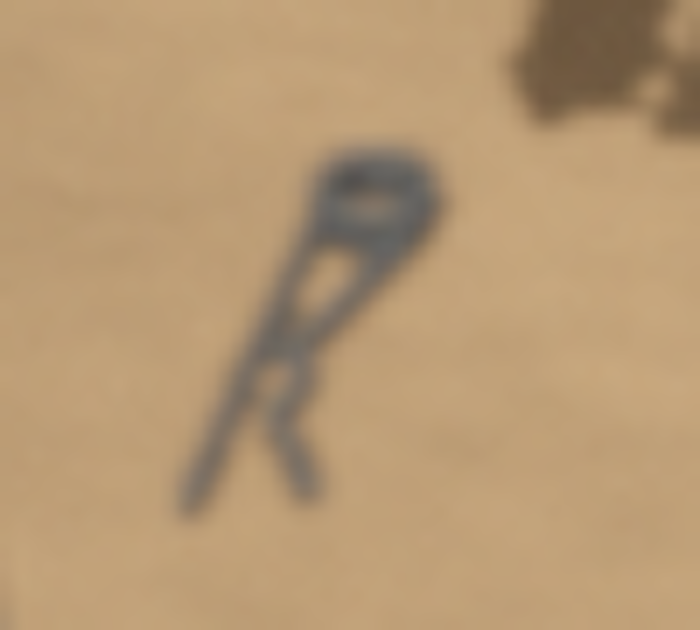

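Run:
```python
from h import *
x,y=.4685,-.1727
env.goto([x,y,.06],[-90,0,-175.7])
print(env.move_straight([x,y,.003],rate=0.12,force_limit=12)); st()
env.gripper_to(0.1,60); s=st("grip")
env.move_straight([x,y,.12],rate=0.2); st()
env.goto([.44,.175,.29],[-90,0,170]); s=st()
f=env.grab_frame("top");f2=env.grab_frame("scene")
save(f,"d_t.png",(170,140,250,220),7.5);save(f2,"d_s.png",(265,140,345,200),9)
```

```text
False
 t21.2 p [ 0.4696 -0.1724  0.0038] r [-9.000e+01  1.000e-01 -1.756e+02] F [-0.5 -0.4  0.3] T [-0.11  0.12  0.01] op 52.3
grip t21.8 p [ 0.4687 -0.1728  0.0034] r [ -90.     0.  -175.7] F [-0.6 -0.5  3.9] T [-0.24  0.27 -0.04] op 26.2
 t22.6 p [ 0.4673 -0.1724  0.1188] r [-9.010e+01 -1.000e-01 -1.757e+02] F [-0.2  0.4 -0.8] T [-0.11  0.18  0.04] op 25.7
 t24.0 p [0.4398 0.1744 0.289 ] r [-8.99e+01 -1.00e-01  1.70e+02] F [-0.3  0.8 -0.7] T [-0.03  0.15 -0.  ] op 25.8
```

View pics/d_t.png

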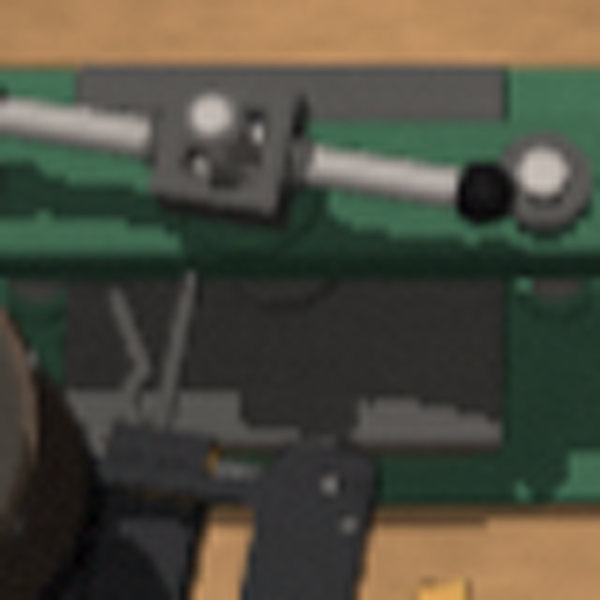

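View pics/d_s.png

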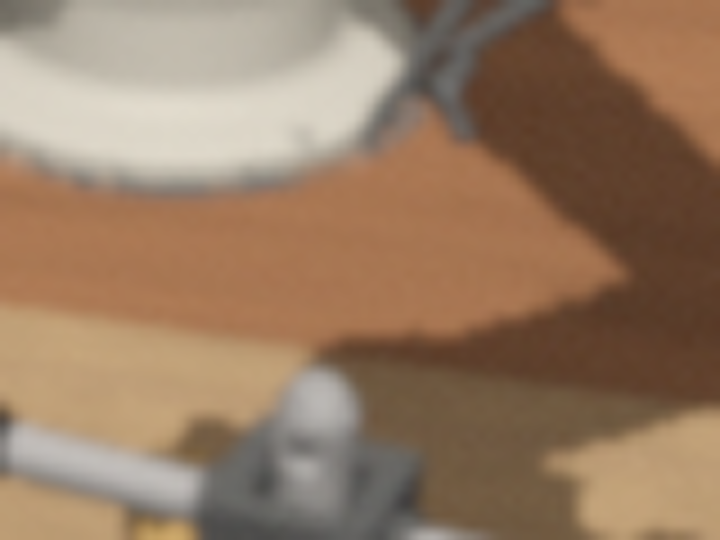

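Run:
```python
from h import *
f=env.grab_frame("top");f2=env.grab_frame("scene")
print(tri(f,f2,(195.3,176.7),(306.1,155.6)))
print(tri(f,f2,(170+115/7.5,140+290/7.5),(265+465/9,140+133/9)))
print(back(f,(195.3,176.7),.289),back(f2,(306.1,155.6),.289))
n=tri(f,f2,(198,155.36),(300.1,182.4));print(n)
print(proj(f,[.5364,.1462,.289]),proj(f2,[.5364,.1462,.289]))
# leg direction in top view
a=back(f,(170+190/7.5,140+275/7.5),.289);b=back(f,(170+170/7.5,140+405/7.5),.289);print(np.degrees(np.arctan2(*(a-b)[1::-1])))
```

```text
(array([0.5367, 0.1467, 0.283 ]), array([ 0.1 , -0.02,  0.1 , -0.01]))
(array([0.5315, 0.1698, 0.2858]), array([ 0.06, -0.01,  0.06, -0.01]))
[0.53517183 0.14586529 0.289     ] [0.54698125 0.14765038 0.289     ]
(array([0.5997, 0.1462, 0.2503]), array([ 0.34, -0.06,  0.31, -0.01]))
[195.16967167 176.1964232 ] [306.20314924 153.22990814]
-7.276142555266107
```

```bash
cat >> h.py <<'E'
A=np.radians(-10.); U=np.array([np.cos(A),np.sin(A),0]); V=np.array([-np.sin(A),np.cos(A),0])
HOLE=np.array([.601,.1467,.238])
def tcp(d,lat=0,dz=0): return (HOLE-(.058+d)*U+(.011+lat)*V+np.array([0,0,.0004+dz])).tolist()
E
python3 - <<'E'
from h import *
env.goto(tcp(.064,0,.03),[-90,0,170])
env.move_straight(tcp(.060),rate=.15); env.dwell(.2); st()
f=env.grab_frame("top");f2=env.grab_frame("scene")
save(f,"e_t.png",(175,140,235,190),12);save(f2,"e_s.png",(275,155,335,205),12)
E
```

```text
t25.1 p [0.4871 0.1784 0.2398] r [-9.01e+01  1.00e-01  1.70e+02] F [ 0.3  0.9 -1. ] T [-0.04  0.16  0.02] op 26.3
```

View pics/e_t.png

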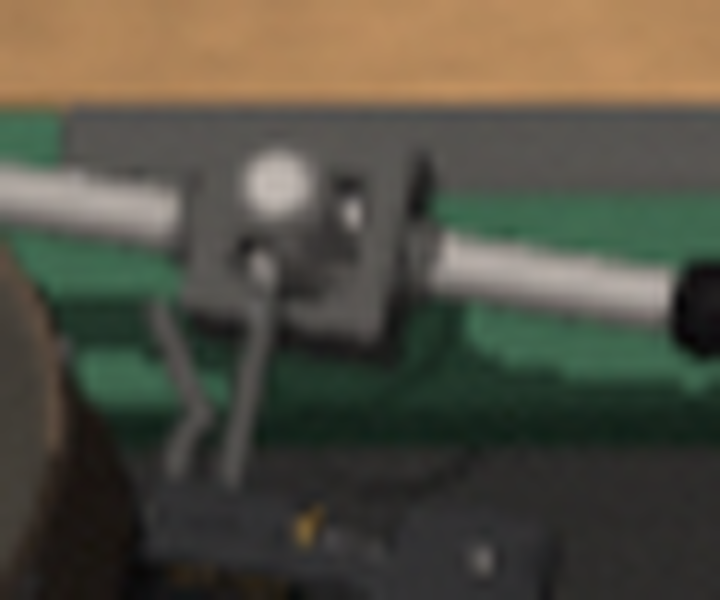

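View pics/e_s.png

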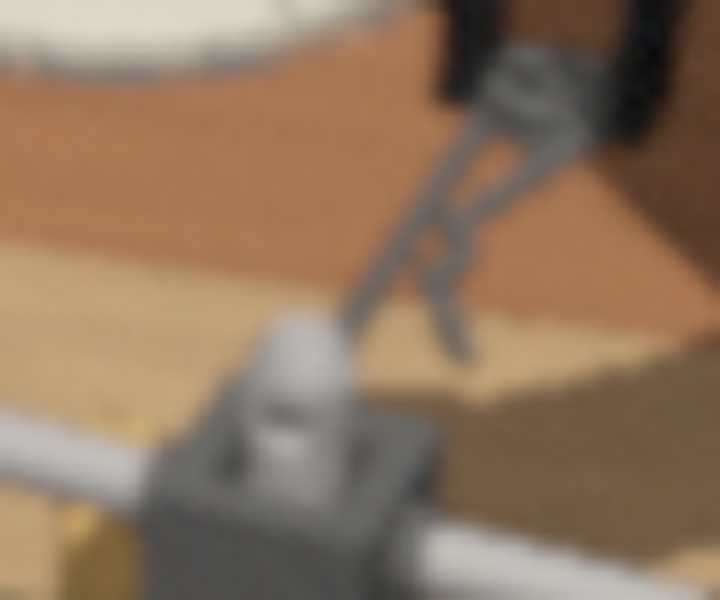

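Run:
```python
from h import *
f=env.grab_frame("top");f2=env.grab_frame("scene")
nt=np.array([.601,.1467,.253])
b1=np.array([175+278/12,140+185/12])-proj(f,nt); b2=np.array([300.1,182.4])-proj(f2,nt);print(b1,b2)
im1=f["image"][140:190,175:235];im2=f2["image"][155:205,275:335]
im1=cv2.resize(im1,None,fx=12,fy=12,interpolation=cv2.INTER_CUBIC);im2=cv2.resize(im2,None,fx=12,fy=12,interpolation=cv2.INTER_CUBIC)
s=env.read_state()["position"];base=s-np.array([0,0,.0004])-.011*V
for im,ff,b,o in((im1,f,b1,(175,140)),(im2,f2,b2,(275,155))):
    q=lambda p:tuple(int(v) for v in (proj(ff,p)+b-o)*12)
    cv2.line(im,q(base+.03*U),q(base+.1*U),(0,0,255),1)
    cv2.line(im,q(HOLE-.01*U),q(HOLE+.01*U),(255,0,0),2)
    cv2.line(im,q(HOLE+[0,0,.015]),q(HOLE),(0,255,0),1)
cv2.imwrite("pics/ov_t.png",im1);cv2.imwrite("pics/ov_s.png",im2)
```

```text
[0.17633741 0.93157681] [-0.49751432  0.69108979]
```

View pics/ov_t.png

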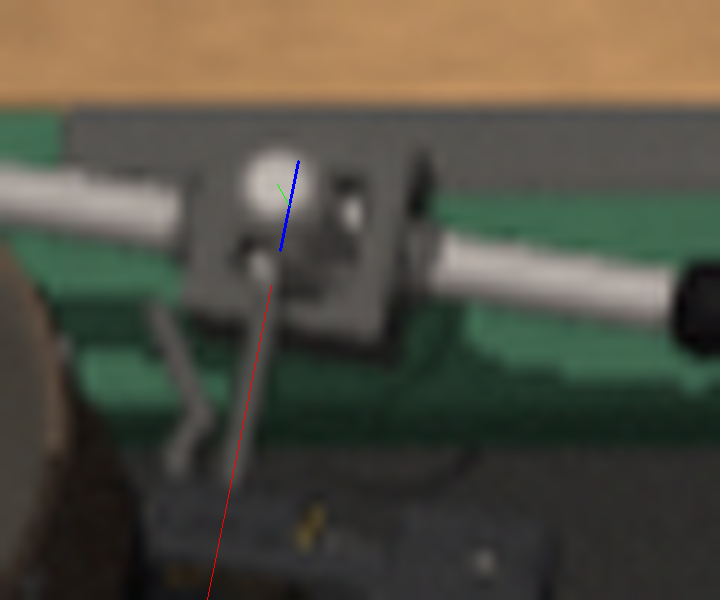

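View pics/ov_s.png

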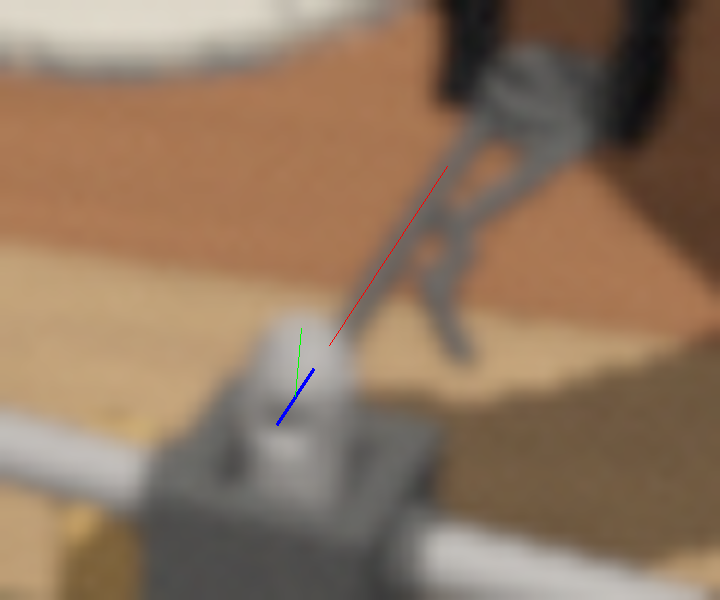

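Run:
```python
from h import *
h=env.move_straight(tcp(.035),rate=.04,force_limit=4); s=st(h)
print("d",1e3*(np.dot(HOLE-s["position"],U)-.058),"lat",1e3*np.dot(s["position"]-HOLE,V)-11)
```

```text
False t26.1 p [0.5113 0.1736 0.2383] r [-90.  -0. 170.] F [ 0.   0.2 -0.7] T [-0.09  0.16 -0.01] op 26.0
d 34.98914063803488 lat -0.0946758145747939
```

Run:
```python
from h import *
h=env.move_straight(tcp(.024),rate=.04,force_limit=5); s=st(h)
print("d",1e3*(np.dot(HOLE-s["position"],U)-.058),"lat",1e3*np.dot(s["position"]-HOLE,V)-11)
f=env.grab_frame("top");f2=env.grab_frame("scene")
save(f,"i_t.png",(175,140,235,190),12);save(f2,"i_s.png",(275,155,335,205),12)
```

```text
False t26.5 p [0.5223 0.1717 0.2383] r [-90.  -0. 170.] F [-0.6  0.7 -1.6] T [-0.01  0.15 -0.  ] op 26.3
d 23.845522080033813 lat -0.026402603435492722
```

View pics/i_s.png

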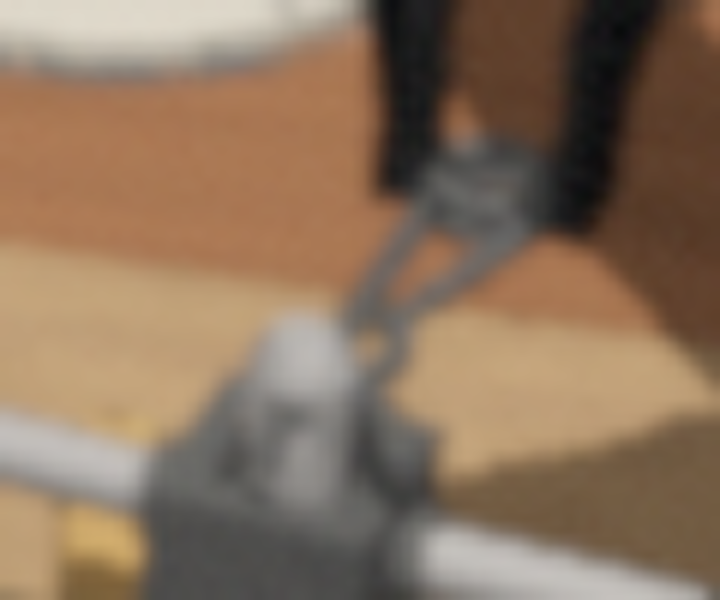

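View pics/i_t.png

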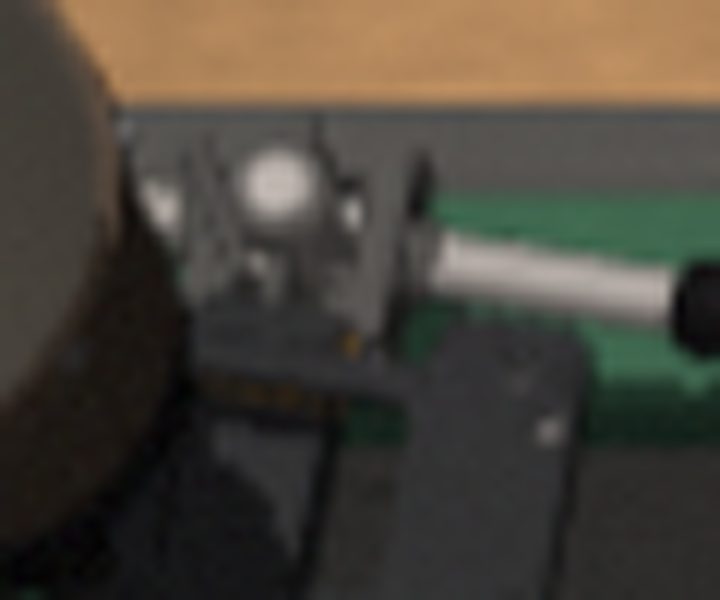

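Run:
```python
from h import *
def push(d,lim=40):
    h=env.move_straight(tcp(d),rate=.03,force_limit=lim); s=st(h)
    print("d",round(1e3*(np.dot(HOLE-s["position"],U)-.058),1),"lat",round(1e3*np.dot(s["position"]-HOLE,V)-11,1),"Fu",round(np.dot(s["force"],U),1));return h
for d in(.018,.014,.011,.008,.005,.002,0,-.001):
    if push(d): break
f=env.grab_frame("top");f2=env.grab_frame("scene")
save(f,"k_t.png",(175,140,235,190),12);save(f2,"k_s.png",(275,155,335,205),12)
```

```text
False t26.9 p [0.5284 0.1713 0.2384] r [-90.1   0.  170. ] F [ 0.1  2.4 -0.4] T [0.62 0.37 0.13] op 25.9
d 17.8 lat 0.6 Fu -0.3
False t27.2 p [0.5308 0.1705 0.2379] r [-90.   -0.2 170. ] F [-4.8  3.8 -0.2] T [1.15 1.46 0.17] op 26.0
d 15.2 lat 0.3 Fu -5.4
False t27.5 p [0.5361 0.17   0.2388] r [-9.01e+01  1.00e-01  1.70e+02] F [ 2.8  2.3 -0.8] T [ 0.68 -0.34  0.12] op 26.3
d 10.0 lat 0.7 Fu 2.4
False t27.7 p [0.5389 0.1693 0.2387] r [-9.01e+01  1.00e-01  1.70e+02] F [ 2.3  3.3 -1.9] T [ 0.78 -0.47  0.16] op 25.9
d 7.0 lat 0.5 Fu 1.7
False t28.0 p [0.5417 0.1686 0.2387] r [-9.0e+01  1.0e-01  1.7e+02] F [ 2.6  2.8 -1.7] T [ 0.79 -0.63  0.18] op 26.0
d 4.2 lat 0.3 Fu 2.1
False t28.2 p [0.5436 0.1679 0.2383] r [-90.  -0. 170.] F [-1.   3.7 -0.9] T [0.93 0.23 0.18] op 25.9
d 2.2 lat -0.1 Fu -1.6
False t28.5 p [0.5441 0.1678 0.2378] r [-90.   -0.2 170. ] F [-4.   4.6  0.1] T [1.48 1.39 0.23] op 25.5
d 1.7 lat -0.1 Fu -4.8
False t28.7 p [0.5442 0.1677 0.2376] r [-89.9  -0.3 170. ] F [-6.   5.4  0.5] T [1.7  2.   0.17] op 25.8
d 1.6 lat -0.2 Fu -6.9
```

View pics/k_s.png

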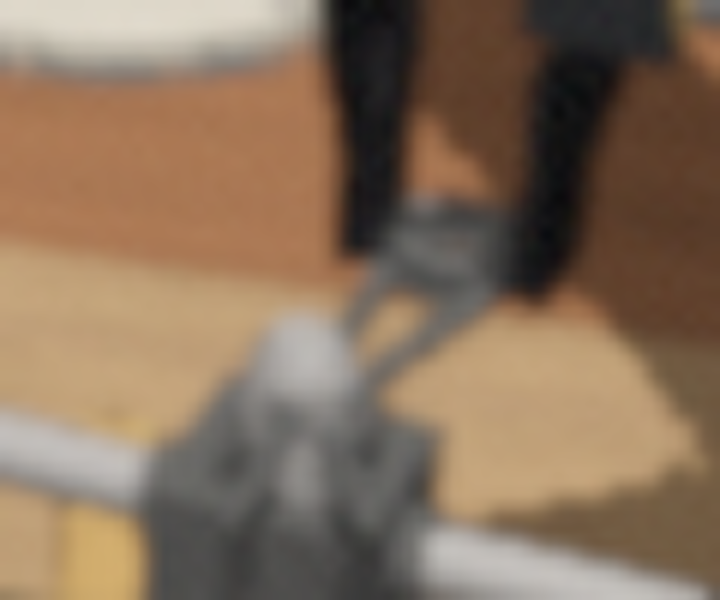

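Run:
```python
from h import *
for d in(-.003,0.0016):
    env.move_straight(tcp(d),rate=.03,force_limit=40); s=st()
    print("d",round(1e3*(np.dot(HOLE-s["position"],U)-.058),1),"Fu",round(np.dot(s["force"],U),1))
env.gripper_to(0.75); st("rel")
p=env.read_state()["position"]
env.move_straight((p+[0,0,.05]).tolist(),rate=.15)
env.goto([.40,.10,.40],[-90,0,170])
f=env.grab_frame("top");f2=env.grab_frame("scene")
save(f,"l_t.png",(175,140,235,190),12);save(f2,"l_s.png",(270,165,330,215),12)
save(f,"l_tf.png");save(f2,"l_sf.png");st()
```

```text
t29.1 p [0.5448 0.1676 0.2371] r [-89.9  -0.5 170. ] F [-10.    7.7   1.3] T [2.13 3.08 0.28] op 26.0
d 1.0 Fu -11.2
 t29.4 p [0.5436 0.1678 0.2383] r [-9.0e+01 -1.0e-01  1.7e+02] F [-2.2  3.7 -0.9] T [1.14 0.86 0.16] op 26.1
d 2.2 Fu -2.8
rel t30.3 p [0.5442 0.1679 0.2384] r [-90.   0. 170.] F [-0.2 -0.6  0. ] T [-0.09  0.18  0.03] op 65.3
 t31.7 p [0.4005 0.1005 0.398 ] r [-89.8  -0.2 170. ] F [-0.  -1.1  0.9] T [-0.13  0.09  0.02] op 65.0
```

View pics/l_s.png

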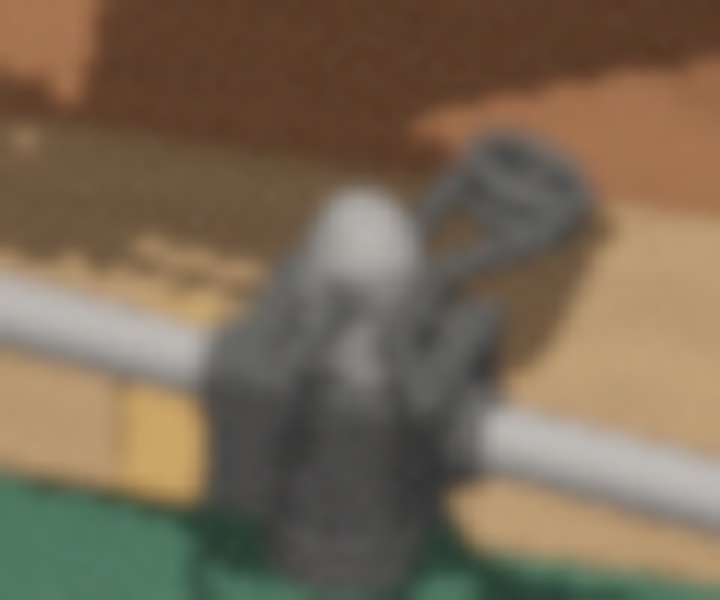

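View pics/l_t.png

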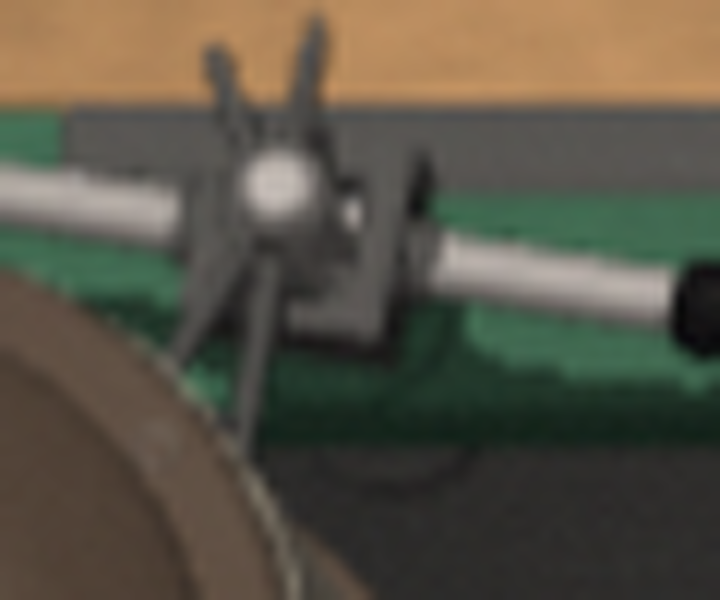

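Run:
```python
from h import *
env.goto([.35,-.25,.40],[-90,0,170])
f=env.grab_frame("top");f2=env.grab_frame("scene")
nt=np.array([.601,.1467,.253])
b1=np.array([198.15,155.4])-proj(f,nt); b2=np.array([300.1,182.4])-proj(f2,nt)
def ov(f,b,o,e,n):
    im=cv2.resize(f["image"][o[1]:o[1]+e,o[0]:o[0]+int(e*1.2)],None,fx=10,fy=10,interpolation=cv2.INTER_CUBIC)
    cv2.imwrite("pics/"+n+"_raw.png",im); im=im.copy()
    q=lambda p:tuple(int(v) for v in (proj(f,p)+b-o)*10)
    C=HOLE-.058*U+.011*V+np.array([0,0,.003])
    loc=lambda x,y,z:C+x/1e3*U+y/1e3*V+np.array([0,0,z/1e3])
    cv2.line(im,q(loc(0,-11,-3)),q(loc(100,-11,-3)),(0,0,255),1)
    cv2.circle(im,q(loc(91,14,-3)),4,(255,0,0),1)
    for z in(-6,6): cv2.polylines(im,[np.array([q(loc(14*np.cos(t),14*np.sin(t),z)) for t in np.linspace(0,6.3,40)])],True,(0,255,0),1)
    cv2.imwrite("pics/"+n+".png",im)
ov(f,b1,(170,130),60,"m_t");ov(f2,b2,(265,160),60,"m_s");st()
```

```text
t33.1 p [ 0.3506 -0.2493  0.3999] r [-90.   -0.  170.1] F [-0.6 -0.1  0.2] T [-0.04  0.16 -0.01] op 64.8
```

View pics/m_t.png

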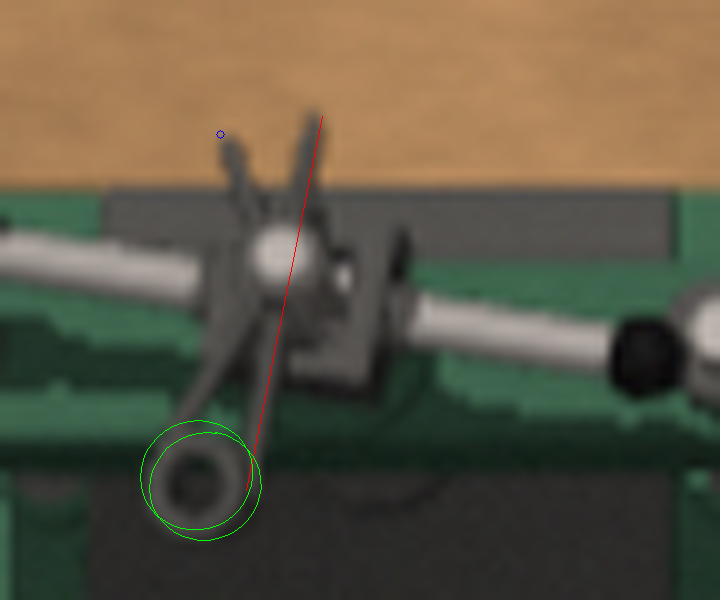

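View pics/m_s.png

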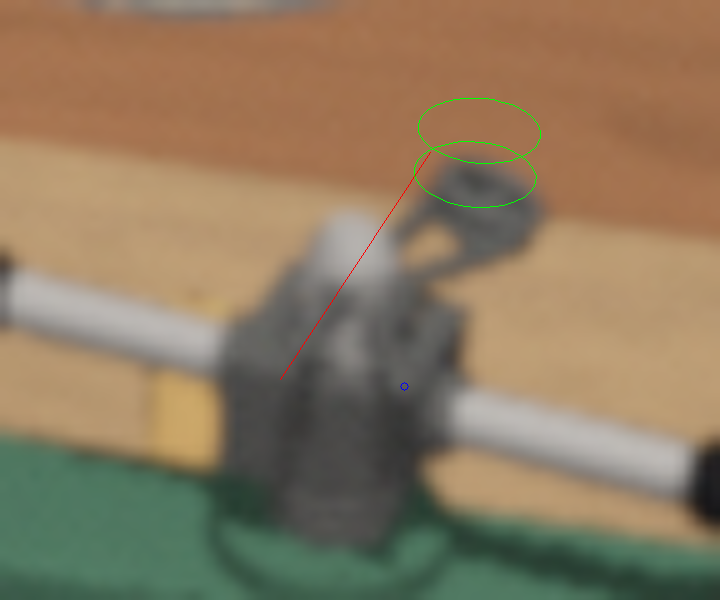

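View pics/m_s_raw.png

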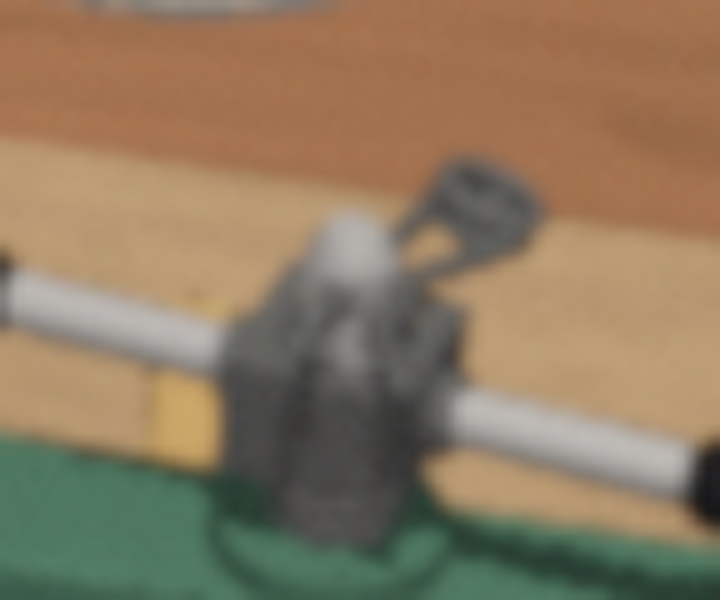

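Run:
```python
from h import *
f=env.grab_frame("top");f2=env.grab_frame("scene")
save(f2,"n_s.png",(298,170,325,192),28);save(f,"n_t.png",(180,136,208,190),11)
save(f2,"n_s2.png",(285,180,317,205),24)
```

```text
(no output)
```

View pics/n_s.png

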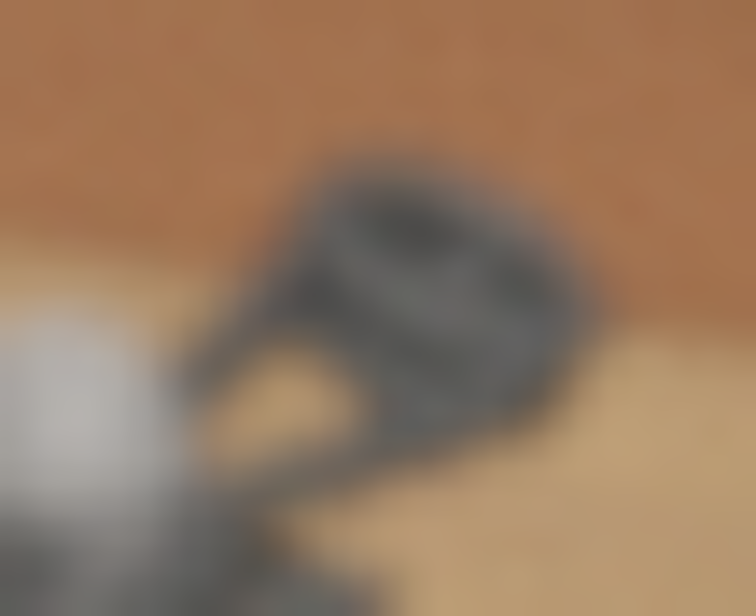

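View pics/n_s2.png

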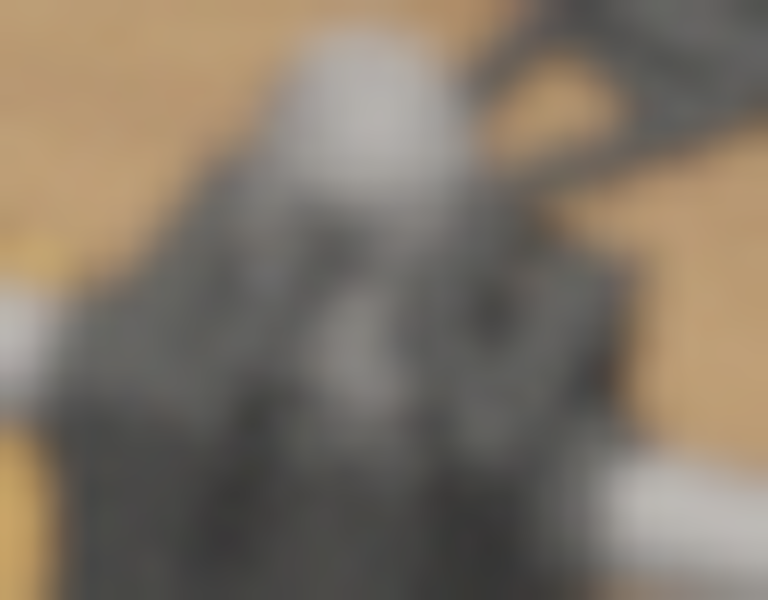

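View pics/n_t.png

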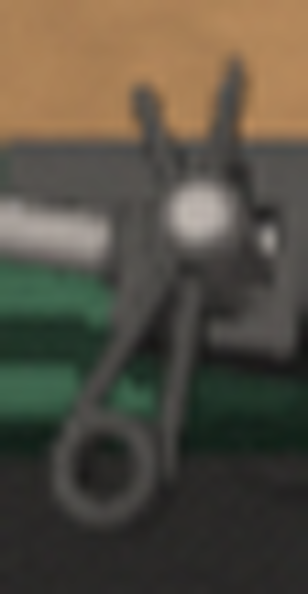

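Run:
```python
from h import *
f2=env.grab_frame("scene")
a=cv2.imread("pics/e_s.png")[200:560,60:460]
b=cv2.resize(f2["image"][155:205,275:335],None,fx=12,fy=12,interpolation=cv2.INTER_CUBIC)[200:560,60:460]
v=np.hstack([a,b]);v=np.clip((v.astype(float)-20)*1.6,0,255).astype(np.uint8)
cv2.imwrite("pics/cmp.png",v)
```

```text
(no output)
```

View pics/cmp.png

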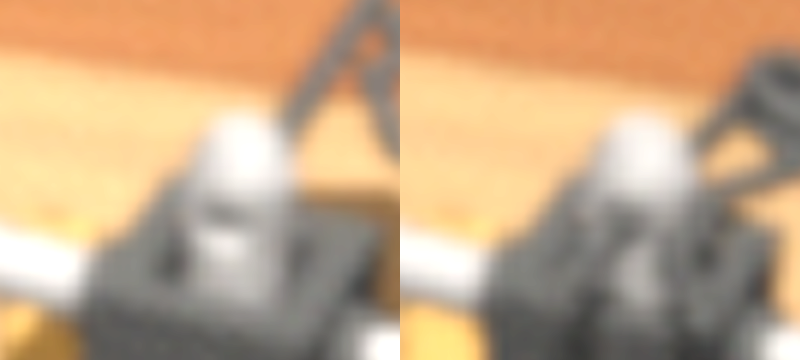

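```bash
cat > fit.py <<'E'
from h import *
from scipy.optimize import minimize
def fit(name,prt=True):
    f=env.grab_frame("top");f2=env.grab_frame("scene")
    nt=np.array([.601,.1467,.253])
    b1=np.array([198.15,155.4])-proj(f,nt); b2=np.array([300.1,182.4])-proj(f2,nt)
    im=f2["image"].astype(int); sat=im.max(2)-im.min(2); o=np.array([304,165]);W,H=26,32;K=8
    m=cv2.resize((np.clip((55-sat)/30,0,1)).astype(np.float32)[o[1]:o[1]+H,o[0]:o[0]+W],None,fx=K,fy=K,interpolation=cv2.INTER_CUBIC)
    # valid zone: right of nose & above hub
    valid=np.zeros_like(m);cv2.fillPoly(valid,[((np.array([[309.5,165],[330,165],[330,197],[318,197],[309,190],[307.5,188]])-o)*K).astype(np.int32)],1)
    def pose(p):
        dx,roll,pitch,yaw,dz,dl=p
        M=R.from_euler('z',-10+yaw,degrees=True)*R.from_euler('y',pitch,degrees=True)*R.from_euler('x',roll,degrees=True)
        S=HOLE+dx*1e-3*U+dz*1e-3*np.array([0,0,1])+dl*1e-3*V
        return lambda l:S+M.apply((np.array(l,float)-[58,-11,-3])*1e-3)
    def rend(p):
        P=pose(p);q=lambda l:((proj(f2,P(l))+b2+.5-o)*K)
        r=np.zeros_like(m)
        t=np.linspace(0,6.28,40)
        pts=np.array([q((14*np.cos(a),14*np.sin(a),z)) for a in t for z in(-6,6)],np.float32)
        cv2.fillConvexPoly(r,cv2.convexHull(pts).astype(np.int32),1)
        for a,b in(((0,-11,-3),(50,-11,-3)),((0,11,-3),(36,4.5,-3))):
            cv2.line(r,tuple(q(a).astype(int).tolist()),tuple(q(b).astype(int).tolist()),1,int(6*.5*K))
        return cv2.GaussianBlur(r,(0,0),K*.5)
    tc=None
    def cost(p):
        r=rend(p);d=((r-m)**2*valid).sum()/valid.sum()*100
        return d+.05*(p[2]/5)**2+.02*(p[3]/4)**2+.05*p[4]**2+.05*p[5]**2+.02*(p[0]/3)**2
    best=None
    for r0 in(0,-20,-40):
      for p0 in(0,-8):
        x0=np.array([0,r0,p0,0,0,0.]);s=np.vstack([x0]+[x0+d for d in np.diag([3,10,5,3,1,1])])
        g=minimize(cost,x0,method="Nelder-Mead",options=dict(initial_simplex=s,maxiter=500))
        print(round(g.fun,3),g.x.round(1))
        if best is None or g.fun<best.fun:best=g
    for r0 in(0,-10,-15,-20,-25,-30,-35):
        g=minimize(lambda z:cost(np.r_[z[0],r0,z[1:]]),np.r_[best.x[0],best.x[2:]],method="Nelder-Mead",options=dict(maxiter=300));print("roll",r0,round(g.fun,3),g.x.round(1))
    P=pose(best.x)
    big=[]
    for ff,b,o2,e in((f2,b2,(285,160),45),(f,b1,(175,132),55)):
        k=12;I=cv2.resize(ff["image"][o2[1]:o2[1]+e,o2[0]:o2[0]+45],None,fx=k,fy=k,interpolation=cv2.INTER_CUBIC)[:540]
        q=lambda l:tuple(int(v) for v in (proj(ff,P(l))+b+.5-o2)*k)
        for z in(-6,6):cv2.polylines(I,[np.array([q((14*np.cos(t),14*np.sin(t),z)) for t in np.linspace(0,6.3,40)])],True,(0,255,0),1)
        cv2.line(I,q((0,-11,-3)),q((100,-11,-3)),(0,0,255),1);cv2.circle(I,q((91,14,-3)),4,(255,0,0),1)
        big.append(I[:, :400] if ff is f else I[:,:400])
    cv2.imwrite("pics/"+name,np.hstack(big))
E
python3 -c "
from fit import *
fit('fit1.png')"
```

```text
1.75 [  2.8   0.6 -11.6   0.6  -0.    0.2]
1.68 [  2.2   1.8 -12.2   0.    0.3   0.4]
1.667 [  0.2  -0.9 -13.2   1.2   0.3   0.4]
1.658 [ -0.5  -3.6 -13.8   0.2   1.3  -0.3]
1.611 [ -3.3  -6.5 -14.1   1.2   0.3  -0.4]
1.622 [ -0.8  -4.2 -13.5  -0.6   0.9  -1.1]
roll 0 1.789 [ -3.  -15.1   1.1   0.3  -0.4]
roll -10 1.683 [ -3.3 -13.4   1.2   0.3  -0.4]
roll -15 1.884 [ -3.4 -12.5   1.2   0.3  -0.4]
roll -20 2.06 [ -3.6 -11.4   1.2   0.3  -0.4]
roll -25 2.339 [ -3.7 -11.    1.2   0.3  -0.4]
roll -30 2.527 [-3.7 -9.6  1.1  0.3 -0.5]
roll -35 2.709 [-3.7 -8.9  1.1  0.3 -0.5]
```

View pics/fit1.png

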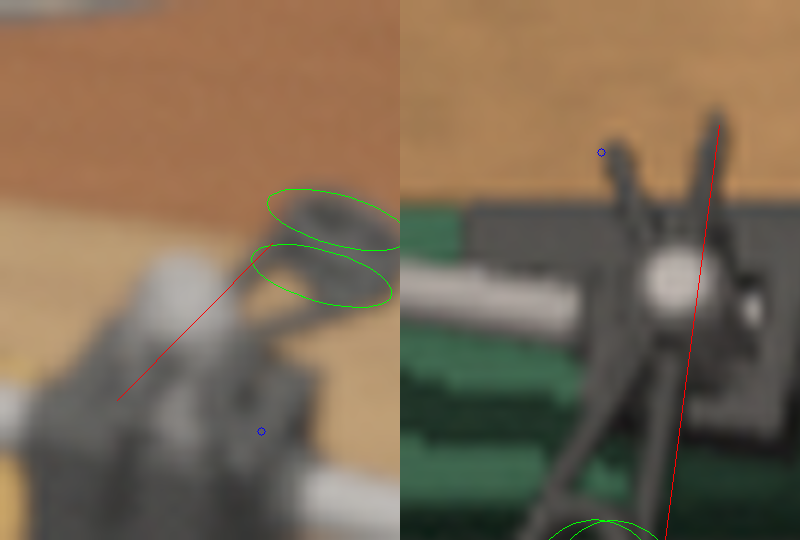

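```bash
cat > ov.py <<'E'
from h import *
def ovs(name,cases):
    f=env.grab_frame("top");f2=env.grab_frame("scene")
    nt=np.array([.601,.1467,.253])
    b1=np.array([198.15,155.4])-proj(f,nt); b2=np.array([300.1,182.4])-proj(f2,nt)
    out=[]
    for dx,roll,pitch,yaw in cases:
        M=R.from_euler('z',-10+yaw,degrees=True)*R.from_euler('y',pitch,degrees=True)*R.from_euler('x',roll,degrees=True)
        P=lambda l:HOLE+dx*1e-3*U+M.apply((np.array(l,float)-[58,-11,-3])*1e-3)
        o2=(304,168);k=16
        I=cv2.resize(f2["image"][o2[1]:o2[1]+26,o2[0]:o2[0]+20],None,fx=k,fy=k,interpolation=cv2.INTER_CUBIC)
        q=lambda l:tuple(int(v) for v in (proj(f2,P(l))+b2+.5-o2)*k)
        for z,c in((-6,(0,160,0)),(6,(0,255,0))):
            for r in(14,8):cv2.polylines(I,[np.array([q((r*np.cos(t),r*np.sin(t),z)) for t in np.linspace(0,6.3,40)])],True,c,1)
        for s in(-14,-8):cv2.line(I,q((0,s,-3)),q((60,s,-3)),(0,0,255),1)
        for s in(14,8):cv2.line(I,q((0,s,-3)),q((38,s-6,-3)),(255,0,0),1)
        out.append(I)
    raw=cv2.resize(f2["image"][168:194,304:324],None,fx=16,fy=16,interpolation=cv2.INTER_CUBIC)
    out=[cv2.resize(i,None,fx=.62,fy=.62) for i in [raw]+out]
    cv2.imwrite("pics/"+name,np.hstack(out[:4]))
E
python3 -c "
from ov import *
ovs('ov1.png',[(-1,-5,-6.5,1),(-1,-17,-6.5,1),(-1,-28,-6.5,1)])"
```

```text
(no output)
```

View pics/ov1.png

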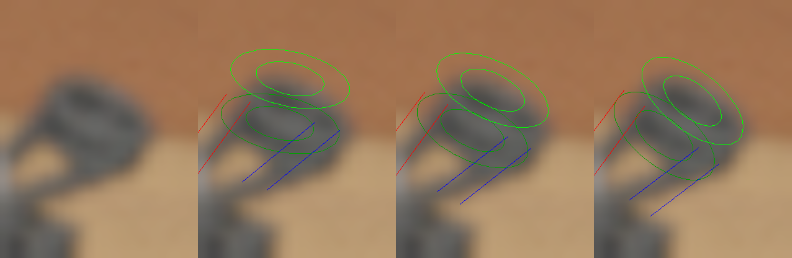

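Run:
```python
from h import *
f=env.grab_frame("top");f2=env.grab_frame("scene")
nt=np.array([.601,.1467,.253])
b1=np.array([198.15,155.4])-proj(f,nt); b2=np.array([300.1,182.4])-proj(f2,nt)
T=lambda x,y:np.array([180+x/11,136+y/11])-b1
S=lambda x,y:np.array([298+x/28,170+y/28])-b2
def ray(ff,uv):
    d=back(ff,uv,0.)-np.array(ff["position"]);return np.array(ff["position"]),d/np.linalg.norm(d)
def hit(tpt,s1,s2):
    o,d1=ray(f2,S(*s1));_,d2=ray(f2,S(*s2));n=np.cross(d1,d2)
    p,d=ray(f,T(*tpt));return p+d*np.dot(o-p,n)/np.dot(d,n)
def loc(p): q=p-HOLE;return (1e3*np.array([q@U,q@V,q[2]])).round(1)
for t in((184,345),(178,400),(172,450)): print("straight",loc(hit(t,(215,355),(275,290))))
for t in((150,300),(125,345),(105,385)): print("bent",loc(hit(t,(260,500),(390,450))))
# coil centre via silhouettes
p,r=tri(f,f2,T(103,468),S(450,300));print("coil",loc(p),r)
```

```text
straight [-26.1   1.9  -5.4]
straight [-38.5   1.4  -8.6]
straight [-49.8   1.1 -11.4]
bent [-16.5  12.   -6.5]
bent [-27.5  16.1  -8.8]
bent [-37.2  19.3 -11. ]
coil [-56.9  15.7 -10.1] [-0.02  0.   -0.02  0.  ]
```

Run:
```python
from h import *
f=env.grab_frame("top")
nt=np.array([.601,.1467,.253]);b1=np.array([198.15,155.4])-proj(f,nt)
def loc(p): q=p-HOLE;return (1e3*np.array([q@U,q@V,q[2]])).round(1)
for z in(0,5,9): print("tip",loc(back(f,np.array([180+236/11,136+56/11])-b1,HOLE[2]+z/1e3)))
for z in(-8,-10,-12): print("coil",loc(back(f,np.array([180+103/11,136+468/11])-b1,HOLE[2]+z/1e3)))
```

```text
tip [43.1  2.4  0. ]
tip [41.5  1.3  5. ]
tip [40.2  0.4  9. ]
coil [-57.3  15.2  -8. ]
coil [-56.9  15.6 -10. ]
coil [-56.5  16.1 -12. ]
```

```bash
python3 -c "
from ov import *
ovs('ov2.png',[(-1,-5,-13,1),(-1,-12,-13,1),(-1,-22,-13,1)]);st()"
```

```text
t33.7 p [ 0.35 -0.25  0.4 ] r [-90.   0. 170.] F [-0.6  0.3  0.2] T [-0.07  0.12 -0.02] op 64.8
```

View pics/ov2.png

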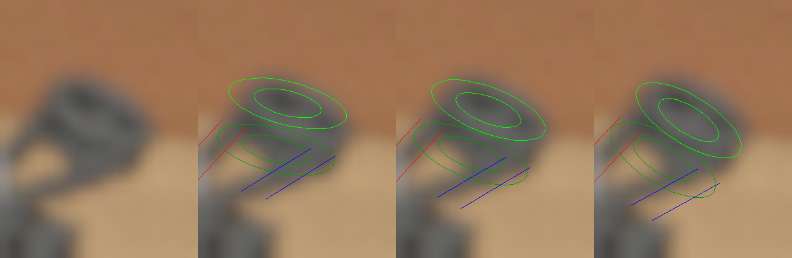

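```bash
python3 -c "
from h import *
env.close_job(); st()"
```

```text
the job is handed in; nothing more can be done
the job is handed in; nothing more can be done
```

The handle is on the screw and pinned with the grey R-clip. I handed the job in at about 34 s; no verdict was reported.

**Handle:** It dropped onto the square on the first try and touched the shoulder at the expected height of 195 mm. Turning it gently either way put the square about 10° off the press axes. I then let go of it.

**Clip:** I pushed the straight leg through the cross-hole along that direction. Resistance rose, eased as the bent leg snapped over the nose, then met a firm stop at about 11 N.

**Last checks:**
- **Seat:** the pictures put both leg tips out on the far side, with the bent leg around the nose. The seat point is about 1–2 mm from the hole's centre (limit 6 mm).
- **Tilt:** this is the least certain check. After release the clip sagged, with its coil end lower and rolled to one side. My best estimate is about 0.3 rad (limit 0.5), but the estimates disagreed, from about 0.25 to nearly 0.45 rad. I judged it stable and did not grip it again to level it.
- **Clearance:** the arm finished well away from everything and touching nothing. I never went near the inkstone or paperweight and left the red clips alone. The handle and clip grasps were the nearest I came to the ink bottle. I did not measure these again at the end.

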